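# Hold down the recessed reset button with a screwdriver

### The job

The bench controller has to be reset. Take the screwdriver that stands in the wooden tool block by its handle, reach its blade down through the round hole in the controller's lid and press the recessed button below it well down; finish like that, still gripping the upright screwdriver and holding the button down with it. Do not press the button under the square hole, and leave the other things on the table where they are.

Things in the scene. Friction and masses are not known exactly. Their poses are not given: they have to be found in the camera images.
- handle (a point): middle of the thick grip, on the long axis of the slotted screwdriver (orange and black grip, 90 g, 185 mm long), which stands upright, blade down, in the wooden tool block. The grip is 26 mm thick, round-sided, from 43 mm above this point to 55 mm below it. The point starts about 152 mm above the table. Its y axis points along the blade (down), x and z across
- blade_tip (a point): end of the screwdriver's 6 mm round steel blade, on the same axis as the handle point, 142 mm from it; the bare blade is 87 mm long. At the start the tip is 10 mm above the table, 45 mm deep in the block's 7 mm wide hole: draw the screwdriver straight up by 50 mm or more to free it
- screwdriver: the screwdriver as a whole (origin not on its axis: use the two points above)
- tool_block: light wooden block fixed to the table, 60 x 120 x 55 mm (x, y, z), origin at the centre of its underside. The screwdriver's hole is 35 mm from the centre along -y; an L-shaped black hex key is fixed 35 mm along +y and reaches 103 mm above the table; the other holes are empty
- block_hole (a point): centre of the mouth of the screwdriver's hole, on the top face of the tool block, 55 mm above the table
- controller: grey box-shaped bench controller with a flat pale metal lid, 105 x 145 x 70 mm (x, y, z), fixed to the table; origin at the centre of its underside, front with display and socket towards its -x. Two holes in its lid, 80 mm apart along y: a round one (at +y) and a square one (at -y), a white button recessed under each
- round_hole (a point): centre of the round hole at the top face of the controller's lid, 70 mm above the table; the hole is 16 mm wide, the lid 4 mm thick, hollow below. The reset button is centred straight below it
- square_hole (a point): centre of the square hole (16 x 16 mm) at the top face of the lid; the button below it must not be pressed
- reset_button (a joint): travel of the reset button below the round hole in m: 0 up, 0.008 fully down. Its flat top, 21 mm wide, is 42 mm above the table when up (28 mm below the top of the lid). It springs back: 2 N starts it moving, 6 N brings it fully down
- other_button (a joint): the same for the like button under the square hole
- disc_1: bystander: white disc, 66 x 66 x 10 mm, lying near the tool block
- disc_2: bystander: white disc, 66 x 66 x 10 mm, lying near the back
- threadlocker: bystander: small red bottle with blue nozzle cap, 19 x 32 x 93 mm, standing behind the controller
- amber_box: bystander: small open carton, 42 x 48 x 57 mm, near the back
- post_1: bystander: white round post, 76 x 76 x 59 mm, at the left
Not all that is in view belongs to the job. There is more than one size of the controller; the job needs the largest.

How it is judged (in metres and radians):
On the way, in this order (a step that is already met when the one before it is completed fails the run):
1. the screwdriver is gripped and drawn clear of the tool block, its tip above the block's top (contact force between the fingers and screwdriver above 1 N and height (world z) of blade_tip above 0.06 m), for 0.1 s.
2. the blade has entered the round hole: its tip is below the lid, within 10 mm of the hole's axis (contact force between the fingers and screwdriver above 1 N and z of blade_tip in the frame of round_hole below -0.005 m and horizontal distance between blade_tip and round_hole below 0.01 m), for 0.05 s.
At the end, for the whole second after the job is handed in: the screwdriver, gripped by the fingers and upright within 0.3 rad, reaches down through the round hole and holds the reset button at least 5 mm down (of 8 mm) through the last second; the other button is up (less than 2 mm) (value of joint reset_button above 0.005 m and value of joint other_button below 0.002 m and contact force between screwdriver and controller above 1 N and contact force between the fingers and screwdriver above 1 N and horizontal distance between blade_tip and round_hole below 0.01 m and z of blade_tip in the frame of round_hole below -0.025 m and angle between the y axis of handle and the z axis of controller, either way round below 0.3 rad and height (world z) of handle above 0.14 m); the arm keeps its last pose, push and grip.
It fails at once if the button under the square hole is pressed (3 mm or more) (value of joint other_button above 0.003 m).
It fails at once if a bystander is moved by more than 30 mm (distance of any of disc_1, disc_2, threadlocker, amber_box, post_1 from where it was at the start of the episode above 0.03 m).
It also fails if it takes over 40 s, if anything falls off the work surface, if the arm or the gripper's body presses on something with over 40 N, if the wrist force passes 120 N, or if a joint passes its speed limit or range.

### The arm

A 7-joint arm with a two-finger parallel gripper is mounted at the origin on a cart in front of the work surface, level with it; the furniture and walls round the work are solid. World frame = base frame: x ahead of the robot, y to its left, z up, the work surface at z = 0. Lengths are in mm, angles in rad, forces in N, time in s.
With the tool pointing down it reaches from about 400 to 875 mm from the base axis. Payload 4.4 kg.
Tool frame: the origin (TCP) lies at the very end of the fingers, on their centre line; the grasp point (between the pads) lies 19 mm behind it; z points along the fingers, y is the direction in which the jaws open and shut (so a half turn about z gives the same grasp; the last joint's range is limited). The gripper opens to 85 mm and grips with 20 to 120 N. Pads are 22 mm wide; open, the fingers measure 114 mm over their backs; the gripper's body (76 mm by 85 mm) begins 54 mm behind the grasp point. The pads swing forward as they close: fully open they stand 13 mm farther back than shut.
Start: joints at [1.082, 0.628, 0.038, 1.517, -0.027, 0.996, -0.02], TCP at [266.733, -592.766, 231.313] pointing down, gripper open.
Joint ranges: [-3.06, 3.06], [-0.37, 2.12], [-1.25, 1.32], [0.18, 2.47], [-1.1, 4.24], [0.23, 1.98], [-2.94, 2.94]. Speed limits (rad/s): [2.57, 2.57, 3.14, 3.14, 3.14, 3.14, 3.14].

### API

Orientations are given as [roll, pitch, yaw] about the fixed x, y, z axes, in that order (R = Rz(yaw) Ry(pitch) Rx(roll)).
In Python, from cell import ctrl gives the robot as it stands.
- The arm moves only by the shell command python3 -m crank 'ROWS' [OPENING]. ROWS is JSON, a list that holds one entry, the list of rows, each a list of 6 numbers: the shift along the tool's x, y, z in units of 30 mm (1.0 is 30 mm), then the turn, a rotation vector about the tool's x, y, z in units of 6 degrees (1.0 is 6 degrees). In form: [[[tx, ty, tz, rx, ry, rz], ...]]. A call has 1 to 12 rows; each row shifts and turns the pose as measured when the row begins, along the tool's axes as they then stand; what a row does not reach is not made up. A row lasts 1/12 s, in which the tool goes at most 41.7 mm and 7.16 degrees, less where a joint would pass 70% of its speed; a pose out of reach is approached as far as the arm can. A call is refused whole if a number of a shift passes 1 or a number of a turn 1, either way. A call with a gripper value outside its range is refused whole. OPENING is the gripper command: -1 is fully open, 1 is shut, values between are in proportion, set as the call begins (- or left out, the last holds). The fingers move at their own pace and stop on an object; the grip force is fixed at half the most. Time passes only in rows, so rows that do not move let the fingers close. It gives the time, the measured TCP pose, the force and the opening at its end, in the units of the state.
- ctrl.read_state(): the state, without advancing time (a new reading comes with each control period).
- ctrl.get_image(name): name is "scene" or "top"; returns a dict with "color" (420x560x3 uint8, red, green, blue), "depth" (420x560 float32, mm along the optical axis (not along the pixel's ray), 0 where there is no reading), "camera_matrix" (3x3 intrinsics, pixels), "R" (3x3) and "t" (3): a world point X has camera coordinates R X + t. Camera axes: x right, y down, z forward; pixel columns grow to the right and rows downward; lengths in mm; the calibration is good to about 2 mm. A picture is of the moment at which its call begins.
- ctrl.finish_job(): hands the job in, once; it reports no verdict.
Trained networks look in a picture, given as the dict that the camera call returned (one of the last four; its "shot" number tells which), for a name from the list of things; names that differ only in an ending like _2 or _b are one class to them, and where a whole thing is asked for, a point or a joint stands for the part that bears it (a point fixed in the world has none). Each returns a list of dicts, best first, with "conf" (0 to 1); they miss things now and then, are a little off and sometimes report something else, mostly with a low value. They report only what shows in the picture. A call takes as long as a camera call. They do not tell look-alikes from the thing itself.
- ctrl.search_frame(query, picture): "extent" ([centre column, centre row, width, height] in pixels, round what is visible of it).
The state is a dict: "clock": time; "qpos": joint angles; "qd": joint speeds; "tau": joint torques, N m; "eef_pos": TCP position; "tool_rot": TCP orientation; "force": force on the tool from outside, world axes, zero at the start; "torque": the same for the moment, N m; "width": finger opening in mm.
Only numpy, scipy, OpenCV 4.12 (cv2) and the standard library are available. Lean on these libraries where they do the work, as an engineer would, in place of code of your own. Each camera call takes 0.05 s, during which the arm holds its last target. There are 200 camera calls.

## Working session

There is one attempt and no reset: what is moved stays moved. The work goes in short steps, Python scripts to look and compute and a shell command to move; the robot and the scene stay as the last step left them, time stands still between calls to the robot, and variables do not carry over. Pictures are saved under pics/ and viewed, about 8 in all and at most 12, crops included, and the job is handed in when it is done.

```bash
mkdir -p pics; ls; cat > h.py <<'E'
import numpy as np, cv2
from cell import ctrl
def save(p,name,box=None,s=1):
    im=p["color"][:,:,::-1]
    if box: im=im[box[1]:box[3],box[0]:box[2]]
    if s!=1: im=cv2.resize(im,None,fx=s,fy=s,interpolation=cv2.INTER_CUBIC)
    cv2.imwrite("pics/"+name,im)
def ray(p,u,v):
    K,R,t=map(np.array,(p["camera_matrix"],p["R"],p["t"]))
    return -R.T@t, R.T@np.linalg.solve(K,[u,v,1.])
def atz(p,u,v,z):
    c,d=ray(p,u,v); return c+d*(z-c[2])/d[2]
def atd(p,u,v):
    c,d=ray(p,u,v); return c+d*p["depth"][int(round(v)),int(round(u))]
def proj(p,X):
    q=np.array(p["camera_matrix"])@(np.array(p["R"])@np.array(X,float)+np.array(p["t"])); return q[:2]/q[2]
E
python3 - <<'E'
from h import *
s=ctrl.read_state(); print({k:np.round(v,3) for k,v in s.items()})
for n in("scene","top"):
    p=ctrl.get_image(n); save(p,n+"0.png")
    print(n,np.round(-np.array(p["R"]).T@p["t"]),np.round(np.array(p["R"])[2],2))
    for q in("screwdriver","handle","tool_block","block_hole","controller","round_hole","square_hole","blade_tip"):
        for d in ctrl.search_frame(q,p)[:3]:
            e=d["extent"]; print(q,round(d["conf"],2),np.round(e),np.round(atd(p,min(e[0],559),min(e[1],419))))
E
```

```text
pics
{'clock': np.float64(0.0), 'qpos': array([ 1.082,  0.629,  0.038,  1.518, -0.027,  0.996, -0.02 ]), 'qd': array([ 0.001,  0.   ,  0.   ,  0.001,  0.002,  0.002, -0.001]), 'tau': array([-1.0000e-03, -5.6341e+01,  1.2260e+00, -1.9345e+01,  1.1000e-02,
        1.0000e-02, -0.0000e+00]), 'eef_pos': array([ 266.466, -592.182,  230.386]), 'tool_rot': array([-3.14 ,  0.   ,  0.423]), 'force': array([ 0.343,  0.187, -0.304]), 'torque': array([ 0.001,  0.021, -0.019]), 'width': np.float64(85.534)}
scene [130. 794. 985.] [ 0.37 -0.54 -0.76]
screwdriver 0.5 [315. 167.  10.  38.] [529.  -3. 151.]
handle 0.63 [325. 219.  18.  19.] [462.  37.  -0.]
handle 0.54 [315. 166.  11.  28.] [527.   0. 158.]
tool_block 0.95 [303. 199.  44.  40.] [535.  44.  55.]
tool_block 0.39 [224. 220.  19.  16.] [709. 210.  10.]
tool_block 0.27 [313. 169.  13.  35.] [533.  -0. 141.]
block_hole 0.96 [307. 199.  44.  42.] [526.  41.  57.]
controller 0.95 [314. 154.  27.  33.] [538.  -7. 193.]
controller 0.91 [286. 258.  60.  68.] [458. 262.  73.]
controller 0.17 [225. 220.  21.  15.] [707. 208.  10.]
round_hole 0.98 
[... 498 characters left out ...]
0.  35.  19.] [544.  25.  10.]
block_hole 0.93 [320. 209.  34.  20.] [542.  13.  60.]
controller 0.91 [257. 229.  42.  33.] [476. 232.  73.]
controller 0.76 [372. 185.  36.  31.] [ 626. -174.   49.]
controller 0.62 [186. 285.  42.  31.] [292. 485.  51.]
round_hole 0.88 [257. 229.  45.  34.] [477. 232.  73.]
round_hole 0.77 [371. 185.  36.  30.] [ 624. -172.   49.]
round_hole 0.68 [185. 284.  35.  33.] [296. 487.  48.]
square_hole 0.69 [187. 287.  39.  28.] [283. 480.  50.]
square_hole 0.64 [255. 231.  46.  32.] [469. 239.  74.]
square_hole 0.58 [371. 185.  29.  32.] [ 626. -174.   49.]
blade_tip 0.64 [329. 207.  14.   8.] [532.  -3. 191.]
blade_tip 0.31 [256. 230.  42.  36.] [473. 237.  69.]
```

```bash
python3 - <<'E'
import cv2
for n,b in(("scene0",(220,120,420,320)),("top0",(170,150,400,310))):
    im=cv2.imread(f"pics/{n}.png"); im=im[b[1]:b[3],b[0]:b[2]]
    f=min(800/im.shape[1],600/im.shape[0],3.4); cv2.imwrite(f"pics/{n}c.png",cv2.resize(im,None,fx=f,fy=f,interpolation=cv2.INTER_CUBIC)); print(f)
E
```

```text
3.0
3.4
```

View pics/scene0.png

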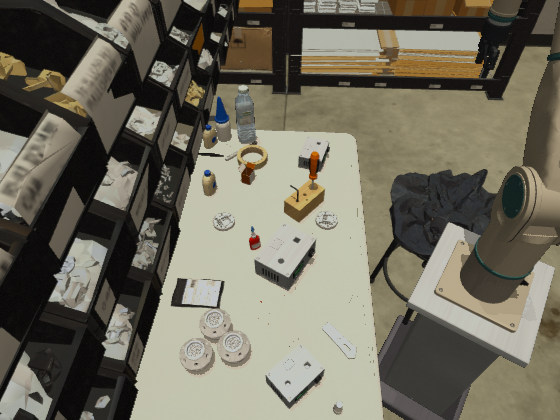

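View pics/scene0c.png

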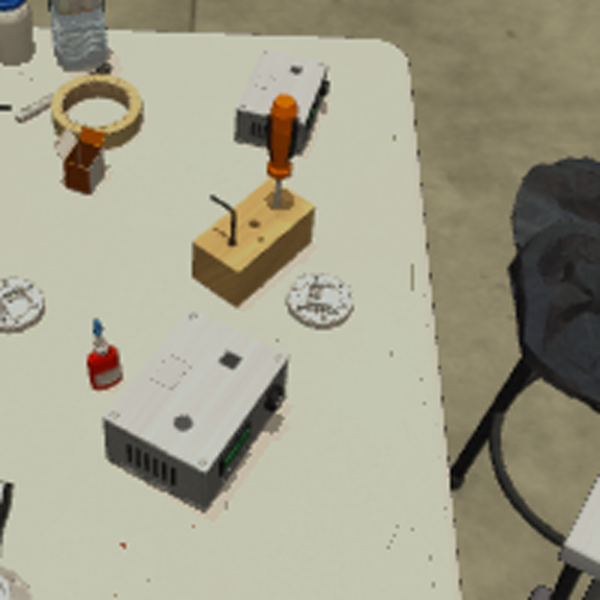

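View pics/top0c.png

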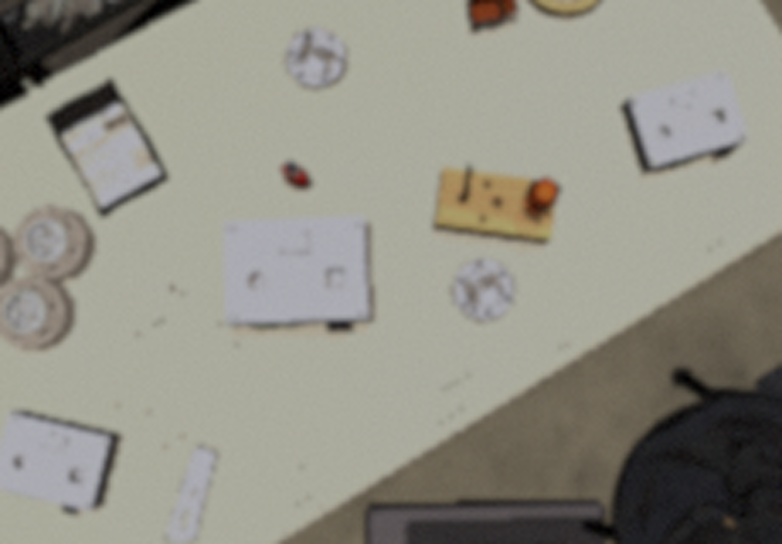

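Scene: the largest controller is the middle one, with its round hole at about scene (281,261) and square hole at about (297,240). The screwdriver grip spans roughly (315,152) to (313,178), and the blade enters the block near (313,188).

```bash
python3 - <<'E'
from h import *
P={n:ctrl.get_image(n) for n in("scene","top")}
for n,g in(("scene",dict(rnd=(281,261),sq=(296.7,239.7))),("top",dict(rnd=(244.7,232.1),sq=(268.8,231.5)))):
    p=P[n]; gray=p["color"].astype(float).mean(2)
    for k,(u,v) in g.items():
        y0,x0=int(v)-8,int(u)-8; w=gray[y0:y0+17,x0:x0+17]; lid=np.median(w); m=np.clip(lid-20-w,0,None)
        yy,xx=np.mgrid[y0:y0+17,x0:x0+17]; r=np.hypot(xx-u,yy-v)<6; m=m*r
        c=(m*xx).sum()/m.sum(),(m*yy).sum()/m.sum(); print(n,k,lid,np.round(c,1),np.round(atz(p,*c,70),1),np.round(atz(p,u,v,70),1))
    hsv=cv2.cvtColor(p["color"],cv2.COLOR_RGB2HSV)
    m=((hsv[...,0]<14)&(hsv[...,1]>190)&(hsv[...,2]>120)).astype(np.uint8)
    b=(300,145,330,185) if n=="scene" else (318,198,340,216)
    ys,xs=np.nonzero(m[b[1]:b[3],b[0]:b[2]]); xs=xs+b[0];ys=ys+b[1]
    print(n,"orange",xs.min(),xs.max(),ys.min(),ys.max(),xs.mean(),ys.mean())
    for y in range(ys.min(),ys.max()+1): print(y,xs[ys==y].min(),xs[ys==y].max(),end="; ")
    print()
p=P["scene"]; print("block hole scene",np.round(atz(p,313,188,55),1))
for u,v in((315.5,152),(315,167)): c,d=ray(p,u,v);print(c.round(1),(d/np.linalg.norm(d)).round(3),atz(p,u,v,195).round(1),atz(p,u,v,152).round(1))
p=P["top"]
for z in(195,170,152):print(atz(p,329.7,206.8,z).round(1))
E
```

```text
scene rnd 191.66666666666666 [280.6 260.6] [466.6 273.8  70. ] [464.8 274.4  70. ]
scene sq 191.0 [296.3 239.7] [467.8 194.   70. ] [466.8 193.5  70. ]
scene orange 309 317 154 177 313.54545454545456 162.72727272727272
154 311 311; 155 311 317; 156 311 317; 157 310 317; 158 311 317; 159 313 316; 160 314 315; 161 313 315; 162 313 315; 163 311 315; Traceback (most recent call last):
  File "<stdin>", line 14, in <module>
    return umr_minimum(a, axis, None, out, keepdims, initial, where)
ValueError: zero-size array to reduction operation minimum which has no identity
```

```bash
python3 - <<'E'
from h import *
from scipy.optimize import least_squares
P={n:ctrl.get_image(n) for n in("scene","top")}
p=P["top"]; gray=p["color"].astype(float).mean(2)
for k,(u,v) in dict(rnd=(244.7,232.1),sq=(268.8,231.5)).items():
    print(k,atz(p,u,v,70).round(1))
hsv=cv2.cvtColor(p["color"],cv2.COLOR_RGB2HSV)
m=((hsv[...,0]<14)&(hsv[...,1]>170)&(hsv[...,2]>100))
ys,xs=np.nonzero(m[198:216,318:342]); ys+=198;xs+=318
print(xs.min(),xs.max(),ys.min(),ys.max(),xs.mean(),ys.mean())
s=P["scene"]
for z in(195,190,152):print(z,"top",atz(p,xs.mean(),ys.mean(),z).round(1))
print("block hole scene",atz(s,313,188,55).round(1), "handle mid scene by row", atz(s,314,167,152).round(1), "knob", atz(s,314.8,155,188).round(1))
for n,q in P.items():
    h=cv2.cvtColor(q["color"],cv2.COLOR_RGB2HSV); D=q["depth"]; b=(300,145,330,185) if n=="scene" else (318,198,342,216)
    pts=np.array([atd(q,u,v) for v in range(b[1],b[3]) for u in range(b[0],b[2])])
    k=pts[(pts[:,2]>100)&(pts[:,2]<200)]; print(n,len(k),k.mean(0).round(1),k.min(0).round(1),k.max(0).round(1))
# block top plane pts (z~55) in top view
pts=np.array([atd(p,u,v) for v in range(195,225) for u in range(290,340)]);k=pts[abs(pts[:,2]-55)<6]
r=cv2.minAreaRect(k[:,:2].astype(np.float32));print("block",r)
pts=np.array([atd(p,u,v) for v in range(205,255) for u in range(228,290)]);k=pts[abs(pts[:,2]-70)<8]
print("ctrl",cv2.minAreaRect(k[:,:2].astype(np.float32)))
E
```

```text
rnd [467.5 275.9  70. ]
sq [467.6 192.6  70. ]
327 332 204 209 329.6333333333333 206.23333333333332
195 top [535.   -5.5 195. ]
190 top [535.6  -6.1 190. ]
152 top [540.3 -10.7 152. ]
block hole scene [533.3 -10.5  55. ] handle mid scene by row [530.6   0.  152. ] knob [535.8  -9.2 188. ]
scene 248 [533.3  -1.7 155.9] [520.3 -18.3 102. ] [549.1   6.  198.2]
top 84 [534.8  -4.3 173.8] [522.4 -22.2 102.1] [550.4   5.8 199.3]
block ((542.191162109375, 28.0911865234375), (119.94707489013672, 60.66643142700195), 80.98837280273438)
ctrl ((476.640625, 235.74391174316406), (107.376953125, 144.9499969482422), 1.631352424621582)
```

```bash
python3 -m crank '[[[0.8,-0.7,0,0,0,0],[0.8,-0.7,0,0,0,0],[0.8,-0.7,0,0,0,0],[0.8,-0.7,0,0,0,0],[0.8,-0.7,0,0,0,0],[0.8,-0.7,0,0,0,0],[0.8,-0.7,0,0,0,0],[0.8,-0.7,0,0,0,0],[0.8,-0.7,0,0,0,0],[0.8,-0.7,0,0,0,0]]]' -1
```

```text
clock: 1.93
eef_pos: [400.1, -301.2, 229.6]
tool_rot: [3.133, 0.004, 0.406]
force: [0.1, 0.2, 0.5]
width: 84.9
```

```bash
python3 -m crank '[[[0.8,-0.72,-0.05,0,0,0],[0.8,-0.72,-0.05,0,0,0],[0.8,-0.72,-0.05,0,0,0],[0.8,-0.72,-0.05,0,0,0],[0.8,-0.72,-0.05,0,0,0],[0.8,-0.72,0,0,0,0],[0.8,-0.72,0,0,0,0],[0.8,-0.72,0,0,0,0],[0.8,-0.72,0,0,0,0],[0.8,-0.72,0,0,0,0],[0,0,0,0,0,0]]]'
cat > go.py <<'E'
import sys; from h import *; from scipy.spatial.transform import Rotation as Ro
s=ctrl.read_state(); R=Ro.from_euler("xyz",s["tool_rot"])
d=np.array(eval(sys.argv[1]),float)-s["eef_pos"]; print(s["eef_pos"].round(1),"units",(R.inv().apply(d)/30).round(3),
 "down-turn",((R.inv()*Ro.from_euler("xyz",[np.pi,0,s["tool_rot"][2]])).as_rotvec()*180/np.pi/6).round(3))
E
python3 go.py '[535.5,-6.5,232]'
```

```text
clock: 2.85
eef_pos: [544.2, 15.7, 237.6]
tool_rot: [3.132, -0.006, 0.414]
force: [0.1, 0.7, 0.6]
width: 85.5
[544.2  15.7 237.6] units [-0.563  0.559  0.188] down-turn [ 0.087 -0.057 -0.   ]
```

```bash
python3 -m crank '[[[-0.56,0.56,0,0.09,-0.06,0],[0,0,0,0,0,0]]]'; python3 go.py '[535.5,-6.5,143]'
python3 - <<'E'
from h import *
p=ctrl.get_image("scene"); save(p,"s1.png",(240,90,390,200),5)
E
```

```text
clock: 3.02
eef_pos: [536.5, -2.8, 237.5]
tool_rot: [-3.141, -0.001, 0.423]
force: [-0.1, -1.1, 0.8]
width: 85.3
[536.5  -2.8 237.5] units [-0.082  0.101  3.15 ] down-turn [-0.01  -0.005  0.   ]
```

View pics/s1.png

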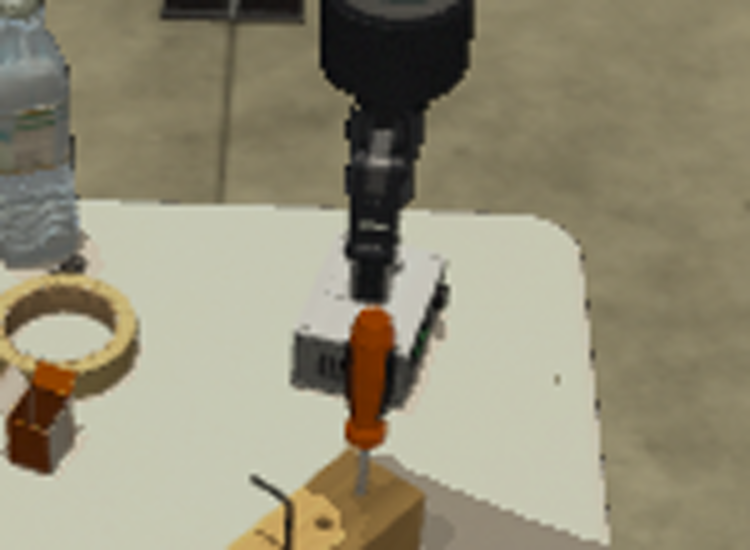

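The fingers hang over the grip (finger at crop u≈370, grip at ≈372), so the alignment across the jaws is good. I'll descend and close.

```bash
python3 -m crank '[[[-0.08,0.1,0.5,0,0,0],[0,0,0.6,0,0,0],[0,0,0.6,0,0,0],[0,0,0.6,0,0,0],[0,0,0.6,0,0,0],[0,0,0.3,0,0,0],[0,0,0,0,0,0]]]'; python3 go.py '[535.5,-6.5,136]'
```

```text
clock: 3.65
eef_pos: [539.7, -3.4, 140.7]
tool_rot: [-3.141, -0.012, 0.421]
force: [-0.5, 0.2, 0.0]
width: 85.1
[539.7  -3.4 140.7] units [-0.172  0.038  0.153] down-turn [-0.005 -0.11   0.   ]
```

```bash
python3 -m crank '[[[-0.16,0.04,0.15,0,-0.11,0],[0,0,0,0,0,0]]]'; python3 go.py '[535.5,-6.5,136]'
```

```text
clock: 3.82
eef_pos: [535.8, -6.8, 136.4]
tool_rot: [-3.141, 0.001, 0.421]
force: [-1.0, -0.4, 0.3]
width: 85.5
[535.8  -6.8 136.4] units [-0.005 -0.012  0.012] down-turn [-0.004  0.007 -0.   ]
```

```bash
python3 -m crank '[[[0,0,0,0,0,0],[0,0,0,0,0,0],[0,0,0,0,0,0],[0,0,0,0,0,0],[0,0,0,0,0,0],[0,0,0,0,0,0],[0,0,0,0,0,0],[0,0,0,0,0,0],[0,0,0,0,0,0],[0,0,0,0,0,0]]]' 1; python3 go.py '[535.5,-6.5,136]'
```

```text
clock: 4.65
eef_pos: [538.1, -7.0, 139.9]
tool_rot: [3.139, -0.005, 0.42]
force: [0.7, -0.3, -1.2]
width: 24.9
[538.1  -7.  139.9] units [-0.073 -0.053  0.13 ] down-turn [ 0.022 -0.05  -0.   ]
```

```bash
python3 -m crank '[[[0,0,-0.3,0,0,0],[0,0,-0.5,0,0,0],[0,0,-0.5,0,0,0],[0,0,-0.5,0,0,0],[0,0,-0.5,0,0,0],[0,0,-0.5,0,0,0],[0,0,-0.5,0,0,0],[0,0,-0.5,0,0,0],[0,0,-0.3,0,0,0],[0,0,0,0,0,0]]]'; python3 go.py '[467,275,260]'
python3 - <<'E'
from h import *
p=ctrl.get_image("scene"); save(p,"s2.png",(240,70,390,210),4)
E
```

```text
clock: 5.48
eef_pos: [537.6, -7.1, 272.9]
tool_rot: [3.138, -0.007, 0.42]
force: [-0.4, 0.1, -0.4]
width: 25.1
[537.6  -7.1 272.9] units [ 1.686 -9.548  0.41 ] down-turn [ 0.03  -0.069 -0.   ]
```

View pics/s2.png

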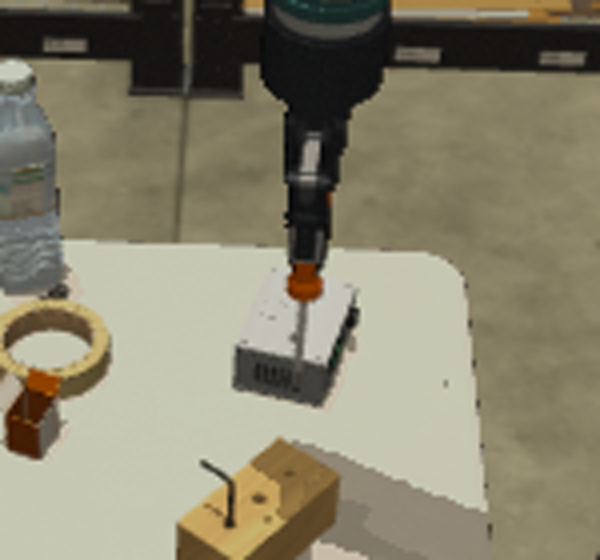

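The screwdriver is held upright and clear of the block, with its tip at about crop (297,388). Next I carry it over the controller.

```bash
python3 -m crank '[[[0.1,-0.4,0,0.03,-0.06,0],[0.15,-0.8,0,0,0,0],[0.15,-0.8,0,0,0,0],[0.15,-0.8,0,0,0,0],[0.15,-0.8,0,0,0,0],[0.15,-0.8,0,0,0,0],[0.15,-0.8,0,0,0,0],[0.15,-0.8,0,0,0,0],[0.15,-0.8,0,0,0,0],[0.15,-0.8,0,0,0,0],[0.15,-0.6,0,0,0,0],[0,-0.2,0,0,0,0]]]'; python3 go.py '[467,275,225]'
```

```text
clock: 6.53
eef_pos: [464.4, 259.5, 259.1]
tool_rot: [-3.135, 0.028, 0.419]
force: [0.2, 0.2, -0.6]
width: 24.9
[464.4 259.5 259.1] units [ 0.323 -0.429  1.132] down-turn [-0.065  0.265 -0.001]
```

```bash
python3 -m crank '[[[0.32,-0.4,0.2,-0.06,0.26,0],[0,0,0.5,0,0,0],[0,0,0.4,0,0,0],[0,0,0,0,0,0]]]'; python3 go.py '[467,275,222]'
```

```text
clock: 6.87
eef_pos: [463.4, 278.1, 221.8]
tool_rot: [-3.141, 0.006, 0.426]
force: [-1.0, -1.0, -0.3]
width: 24.9
[463.4 278.1 221.8] units [ 0.066  0.143 -0.006] down-turn [-0.009  0.058 -0.   ]
```

```bash
python3 -m crank '[[[0.07,0.14,0,0,0.06,0],[0,0,0,0,0,0]]]'; python3 go.py '[467,275,222]'
python3 - <<'E'
from h import *
import numpy as np
a=ctrl.get_image("scene"); b=ctrl.get_image("top")
e=ctrl.read_state()["eef_pos"]
for p,n in((a,"scene"),(b,"top")):
    print(n,"eef-axis at tip z",proj(p,[e[0],e[1],e[2]-129]).round(1),"hole",proj(p,[467,275,70]).round(1),"blade top",proj(p,[e[0],e[1],e[2]-40]).round(1))
A=cv2.resize(a["color"][170:290,240:340],None,fx=5,fy=5,interpolation=cv2.INTER_CUBIC)
cv2.imwrite("pics/s3.png",A[:,:,::-1])
save(b,"t3.png",(215,200,295,260),7)
E
```

```text
clock: 7.03
eef_pos: [466.2, 273.8, 220.7]
tool_rot: [3.141, 0.003, 0.426]
force: [-0.4, 0.2, -0.6]
width: 25.1
[466.2 273.8 220.7] units [ 0.04  -0.026 -0.042] down-turn [0.002 0.031 0.   ]
scene eef-axis at tip z [280.5 255.9] hole [280.2 260.8] blade top [280.5 234.6]
top eef-axis at tip z [244.5 232.1] hole [245.  232.2] blade top [241.9 230.3]
```

View pics/s3.png

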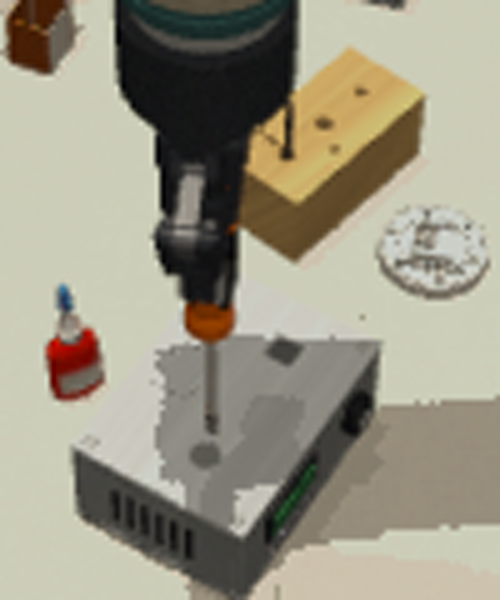

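The tip is at about scene (282.2,256.4) and the hole at about (281,261.2). The blade is about 1 px (2 mm) too far right in the image, so I shift slightly and lower the tip to just above the lid.

```bash
python3 go.py '[468,275.2,207]'; python3 -m crank '[[[0.07,-0.02,0.25,0,0.03,0],[0,0,0.2,0,0,0],[0,0,0,0,0,0],[0,0,0,0,0,0]]]'; python3 go.py '[468,275.2,190]'
python3 - <<'E'
from h import *
a=ctrl.get_image("scene"); e=ctrl.read_state()["eef_pos"]
print(proj(a,[e[0],e[1],e[2]-129]).round(1))
save(a,"s4.png",(255,225,310,280),10)
E
```

```text
[466.2 274.7 221.3] units [0.062 0.01  0.476] down-turn [-0.008  0.021 -0.   ]
clock: 7.47
eef_pos: [469.4, 275.9, 208.0]
tool_rot: [-3.14, -0.005, 0.424]
force: [-0.5, 0.8, -1.2]
width: 24.9
[469.4 275.9 208. ] units [-0.055  0.003  0.601] down-turn [-0.011 -0.043  0.   ]
[279.2 258.6]
```

View pics/s4.png

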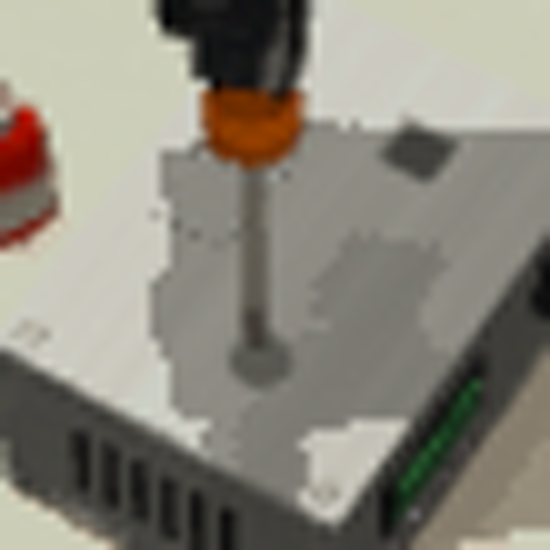

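Tip at scene (280.7,259.5), about 9 mm above the hole centre at (281,261). This lines up within 1 px, so I enter the hole.

```bash
python3 -m crank '[[[-0.03,0,0.3,0,-0.04,0],[0,0,0.3,0,0,0],[0,0,0,0,0,0]]]'; python3 go.py '[468.5,275.2,164]'
```

```text
clock: 7.77
eef_pos: [468.8, 275.6, 188.9]
tool_rot: [-3.14, -0.001, 0.424]
force: [-0.0, 0.5, -1.5]
width: 25.1
[468.8 275.6 188.9] units [-0.015  0.01   0.831] down-turn [-0.012 -0.009  0.   ]
```

```bash
python3 -m crank '[[[0,0,0.25,0,0,0],[0,0,0.25,0,0,0],[0,0,0,0,0,0]]]'; python3 go.py '[468.5,275.2,164]'
```

```text
clock: 8.02
eef_pos: [468.5, 275.6, 171.7]
tool_rot: [-3.14, -0.0, 0.425]
force: [-0.3, -1.1, -0.2]
width: 24.9
[468.5 275.6 171.7] units [-0.007  0.013  0.258] down-turn [-0.011 -0.001  0.   ]
```

```bash
python3 -m crank '[[[0,0,0.13,0,0,0],[0,0,0,0,0,0],[0,0,0,0,0,0]]]';python3 -m crank '[[[0,0,0.13,0,0,0],[0,0,0,0,0,0],[0,0,0,0,0,0]]]'; python3 go.py '[468.5,275.2,164]'
```

```text
clock: 8.27
eef_pos: [469.3, 276.1, 167.7]
tool_rot: [-3.14, -0.001, 0.425]
force: [-0.1, 0.0, 2.7]
width: 24.7
clock: 8.52
eef_pos: [470.0, 276.5, 165.0]
tool_rot: [-3.14, -0.004, 0.425]
force: [-1.3, -0.4, 4.4]
width: 25.2
[470.  276.5 165. ] units [-0.064  0.019  0.033] down-turn [-0.014 -0.037  0.   ]
```

Force is rising as the spring should (2 to 6 N over 8 mm). I push on to the stop and take out the small sideways drift.

```bash
python3 -m crank '[[[-0.05,0.02,0.1,0,-0.03,0],[0,0,0,0,0,0],[0,0,0,0,0,0]]]';python3 -m crank '[[[0,0,0.12,0,0,0],[0,0,0,0,0,0],[0,0,0,0,0,0]]]'; python3 go.py '[468.5,275.2,164]'
```

```text
clock: 8.77
eef_pos: [470.4, 276.5, 164.3]
tool_rot: [-3.139, -0.006, 0.424]
force: [-0.4, -0.9, 4.8]
width: 25.1
clock: 9.02
eef_pos: [472.1, 277.4, 164.3]
tool_rot: [-3.139, -0.011, 0.424]
force: [-1.7, -0.8, 4.1]
width: 24.7
[472.1 277.4 164.3] units [-0.14   0.018  0.009] down-turn [-0.028 -0.102  0.   ]
```

```bash
python3 -m crank '[[[-0.14,0.02,0.2,0.03,-0.1,0],[-0.06,0,0.2,0,-0.05,0]]]'; python3 go.py '[468.5,275.2,160]'; sleep 0; python3 - <<'E'
from h import *
for i in range(3):
    a=ctrl.get_image("scene"); s=ctrl.read_state(); print(s["clock"],s["eef_pos"].round(1),s["force"].round(1))
save(a,"s5.png",(245,205,320,280),8)
E
```

```text
clock: 9.18
eef_pos: [475.6, 279.3, 161.7]
tool_rot: [-3.133, -0.018, 0.424]
force: [0.3, -1.1, 45.2]
width: 24.7
[475.6 279.3 161.7] units [-0.273  0.026  0.051] down-turn [-0.081 -0.171  0.001]
9.2333 [476.5 279.8 161.8] [-0.3 -0.5 33.6]
9.2833 [476.2 279.6 161.8] [ 0.9 -1.1 35.1]
9.3333 [476.1 279.5 161.8] [ 1.3 -0.4 36.3]
```

View pics/s5.png

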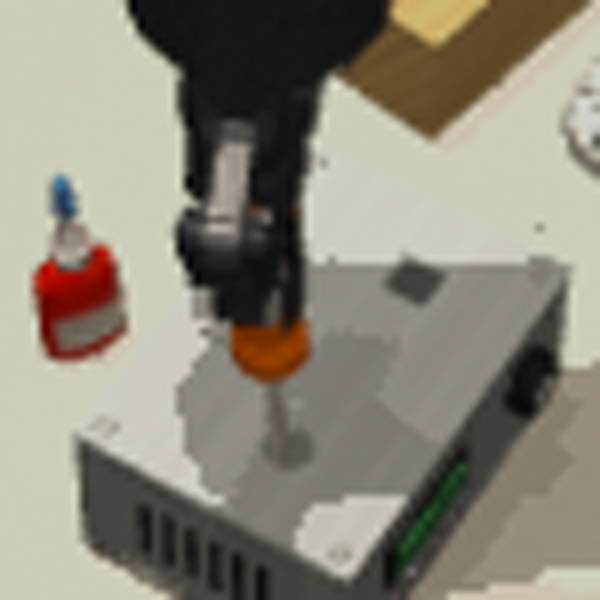

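The button is bottomed (TCP z no longer drops, 36 N). The push made the hand creep about 8 mm sideways and tilted the driver slightly, so I ease the push and bring the hand back over the hole.

```bash
python3 -m crank '[[[-0.15,0,-0.05,0.08,-0.17,0]]]'; python3 go.py '[468.5,275.2,163]';  python3 -m crank '[[[-0.15,0,-0.02,0.0,-0.08,0]]]'; python3 go.py '[468.5,275.2,163]'
```

```text
clock: 9.42
eef_pos: [474.2, 278.5, 165.9]
tool_rot: [-3.125, -0.008, 0.425]
force: [1.8, -2.9, 2.1]
width: 24.9
[474.2 278.5 165.9] units [-0.221  0.023  0.094] down-turn [-0.158 -0.073  0.001]
clock: 9.5
eef_pos: [472.9, 276.7, 168.4]
tool_rot: [-3.125, -0.005, 0.424]
force: [2.3, -0.5, 2.9]
width: 25.0
[472.9 276.7 168.4] units [-0.155 -0.011  0.18 ] down-turn [-0.155 -0.045  0.   ]
```

```bash
python3 -m crank '[[[-0.18,0,0,-0.16,-0.05,0],[0,0,0,0,0,0]]]'; python3 go.py '[467.5,275,164]'
```

```text
clock: 9.67
eef_pos: [469.4, 275.3, 169.7]
tool_rot: [3.141, -0.005, 0.423]
force: [1.6, 0.2, 2.0]
width: 24.9
[469.4 275.3 169.7] units [-0.063 -0.017  0.191] down-turn [ 0.006 -0.044 -0.   ]
```

```bash
python3 -m crank '[[[-0.1,0,0.17,0,-0.06,0]]]'; python3 go.py '[467.5,275,163]'; python3 -m crank '[[[-0.1,0,0.14,0,-0.06,0]]]'; python3 go.py '[467.5,275,163]'
```

```text
clock: 9.75
eef_pos: [467.9, 274.9, 165.3]
tool_rot: [3.141, -0.002, 0.423]
force: [1.8, 0.9, 4.4]
width: 25.0
[467.9 274.9 165.3] units [-0.01  -0.009  0.077] down-turn [ 0.007 -0.019 -0.   ]
clock: 9.83
eef_pos: [467.0, 274.7, 162.3]
tool_rot: [3.141, -0.0, 0.424]
force: [1.4, -0.4, 37.2]
width: 24.9
[467.  274.7 162.3] units [ 0.02  -0.001 -0.022] down-turn [ 0.008 -0.005 -0.   ]
```

```bash
python3 -m crank '[[[-0.04,0,0.05,0,-0.03,0]]]'; python3 - <<'E'
from h import *
for i in range(8):
    a=ctrl.get_image("scene"); s=ctrl.read_state(); print(s["clock"],s["eef_pos"].round(1),s["force"].round(1),s["tool_rot"].round(3),s["width"].round(1))
save(a,"s6.png",(245,205,320,280),8)
E
```

```text
clock: 9.92
eef_pos: [468.4, 275.5, 162.7]
tool_rot: [3.141, -0.004, 0.424]
force: [2.0, -1.3, 20.7]
width: 25.1Traceback (most recent call last):
  File "<stdin>", line 3, in <module>
AttributeError: 'float' object has no attribute 'round'
```

```bash
python3 - <<'E'
from h import *
for i in range(10):
    a=ctrl.get_image("scene"); s=ctrl.read_state(); print(s["clock"],s["eef_pos"].round(1),s["force"].round(1),s["tool_rot"].round(3))
save(a,"s6.png",(245,205,320,280),8)
E
```

```text
10.0167 [468.4 275.4 162.8] [ 2.  -1.2 20. ] [ 3.141e+00 -3.000e-03  4.240e-01]
10.0667 [468.3 275.3 162.8] [ 2.2 -0.5 19.8] [ 3.141e+00 -3.000e-03  4.240e-01]
10.1167 [468.3 275.3 162.8] [ 1.2 -1.2 20.5] [ 3.141e+00 -3.000e-03  4.240e-01]
10.1667 [468.3 275.3 162.8] [ 2.2 -1.4 19.5] [ 3.141e+00 -3.000e-03  4.240e-01]
10.2167 [468.3 275.3 162.8] [ 0.8  0.1 20.3] [ 3.141e+00 -3.000e-03  4.240e-01]
10.2667 [468.3 275.3 162.8] [ 1.5 -0.4 19.6] [ 3.141e+00 -3.000e-03  4.240e-01]
10.3167 [468.3 275.3 162.8] [ 1.7 -0.6 19. ] [ 3.141e+00 -3.000e-03  4.240e-01]
10.3667 [468.3 275.3 162.8] [ 1.8 -0.6 19.2] [ 3.141e+00 -3.000e-03  4.240e-01]
10.4167 [468.3 275.3 162.8] [ 1.8  0.  19.7] [ 3.141e+00 -3.000e-03  4.240e-01]
10.4667 [468.3 275.3 162.8] [ 1.4 -1.  19.2] [ 3.141e+00 -3.000e-03  4.240e-01]
```

View pics/s6.png

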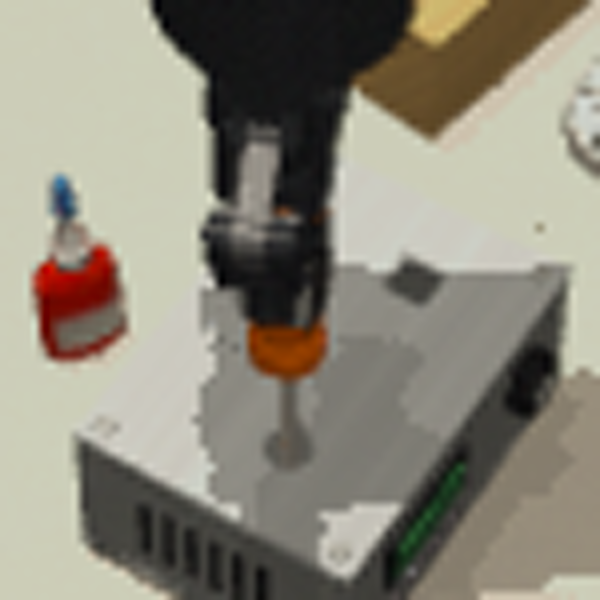

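The blade stands upright in the round hole (crop (288,450)). The hold is steady at about 20 N, well above the 6 N full-travel force. Handing in.

```bash
python3 -c "
from cell import ctrl
print(ctrl.finish_job()); s=ctrl.read_state(); print(s['clock'],s['eef_pos'],s['force'],s['width'])"
```

```text
the job is handed in; nothing more can be done
None
the job is handed in; nothing more can be done
```

I drew the screwdriver out of the tool block, put its blade down through the round hole of the largest controller, and pressed the reset button to its stop. I handed the job in at about 10.5 s, still gripping the screwdriver and holding the button down. The hand-in gave no verdict.

- **Button travel:** I had no direct reading of it. The force rose like the button's spring, from about 3 to 5 N. The blade then hit a hard stop about 8–9 mm below first contact, which matches the full 8 mm.
- **Final hold:** it was steady at about 20 N for the last 0.5 s I watched. The gripper held at 25 mm opening. The last picture shows the blade upright, centred in the round hole.
- **First press went wrong:** the hand crept about 8 mm sideways and tilted the driver slightly, with a peak of about 45 N at the wrist. I eased off, re-centred and pressed again. That press reached 37 N before I eased it to 20 N.
- **Rest of the scene:** the blade never came near the square hole. I moved nothing else that I know of, but I did not re-measure the other things on the table.

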